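# Load a plate under the spring clip of a drill jig

## Robot

A 6-joint arm with a two-finger parallel gripper is mounted at the origin on the work surface; the furniture and walls round the work are solid. World frame = base frame: x ahead of the robot, y to its left, z up, the work surface at z = 0. Lengths are in m, angles in rad, forces in N, time in s.
With the tool pointing down it reaches from about 0.375 to 0.975 m from the base axis. Payload 3.8 kg.
Tool frame: the origin (TCP) lies midway between the tips of the shut fingers; the grasp point (between the pads) lies 19 mm behind it; z points along the fingers, y is the direction in which the jaws open and shut (so a half turn about z gives the same grasp; the last joint's range is limited). The gripper opens to 85 mm and grips with 20 to 120 N. Pads are 22 mm wide; open, the fingers measure 114 mm over their backs; the gripper's body (76 mm by 85 mm) begins 54 mm behind the grasp point. The pads swing forward as they close: fully open they stand 13 mm farther back than shut.
Start: joints at [1.143, 0.264, 1.604, -0, 1.274, -0.037], TCP at [0.257, 0.624, 0.231] pointing down, gripper open.
Joint ranges: [-2.63, 2.63], [-0.94, 2.18], [0.31, 2.57], [-1.31, 4.45], [0, 2.66], [-2.55, 2.55]. Speed limits (rad/s): [2.57, 2.57, 3.14, 3.14, 3.14, 3.14].

## Interface

Orientations are given as a rotation vector (axis times angle).
In Python, from workcell import bot gives the robot as it stands.
- The arm moves only by the shell command python3 -m inch 'ROWS' [FORCE]. ROWS is JSON, a list of rows, each an object of numbers: "dx", "dy", "dz": the shift along the tool's x, y, z in m; "ax", "ay", "az": the turn, a rotation vector about the tool's x, y, z in degrees; "fingers": the opening, from -1 (shut) to 1 (fully open). A call has 1 to 20 rows; each row is the pose to reach, as a shift and turn from the pose measured when the call began, along the tool's axes at that moment; what a row does not reach only later rows make up. A row lasts 1/8 s, in which the tool goes at most 62.5 mm and 10.7 degrees, less where a joint would pass 70% of its speed; a pose out of reach is approached as far as the arm can. A call with a gripper value outside its range is refused whole. The fingers move at their own pace and stop on an object; FORCE is the grip in N (left out, the last holds). Time passes only in rows, so rows that repeat a pose let the fingers close. It gives the time, the measured TCP pose, the force and the opening at its end, in the units of the state.
- bot.read_state(): the state, without advancing time (a new reading comes with each control period).
- bot.read_camera(name): name is "scene" or "top" or "wrist"; returns (picture, depth): 400x640x3 uint8, blue, green, red; 400x640 float32, m along the optical axis (not along the pixel's ray), 0 where there is no reading.
- bot.get_calibration(name): a dict with "intrinsics" (3x3 intrinsics, pixels), "distortion" ([k1, k2, p1, p2, k3] as OpenCV has them; the pictures are not rectified), "view" (4x4, takes a point from world to camera coordinates). Camera axes: x right, y down, z forward; pixel columns grow to the right and rows downward; lengths in m; the calibration is good to about 2 mm. A picture is of the moment at which its call begins: read the wrist's pose just before it. get_calibration takes no time and is no camera call; for the wrist camera it gives the pose at the moment of the call.
- bot.finish_job(): hands the job in, once; it reports no verdict.
Trained networks look in the newest picture that a camera, given by its name, has taken for a name from the list of things; names that differ only in an ending like _2 or _b are one class to them, and where a whole thing is asked for, a point or a joint stands for the part that bears it (a point fixed in the world has none). Each returns a list of dicts, best first, with "p" (0 to 1); they miss things now and then, are a little off and sometimes report something else, mostly with a low value. They report only what shows in the picture. A call takes as long as a camera call.
- bot.masks_of(camera, thing): "region" (400x640 bool, what is visible of it) and "box" ([left, top, right, bottom] in pixels, round what is visible of it).
The state is a dict: "time": time; "q": joint angles; "joint_vel": joint speeds; "joint_torque": joint torques, N m; "tool_pos": TCP position; "tcp_rot": TCP orientation; "wrist_force": force on the tool from outside, world axes, zero at the start; "torque": the same for the moment, N m; "width": opening from 0.0 (shut) to 1.0 (fully open).
Only numpy, scipy, OpenCV 4.12 (cv2) and the standard library are available. Lean on these libraries where they do the work, as an engineer would, in place of code of your own. Each camera call takes 0.05 s, during which the arm holds its last target. There are 200 camera calls.

## Task

Load the black steel plate that waits on the bed of the drill jig: with one fingertip hold the thumb tab of the spring clip fully down and, while it is down, push the plate along the bed with the other fingertip, under the raised foot of the clip, until it is fully home against the end stop. Then let the clip come down on the plate and leave it clamped there. Nothing is gripped or lifted, and the things lying around stay where they are.

Things in the scene. Friction and masses are not known exactly. Their poses are not given: they have to be found in the camera images.
- jig: Aluminium drill jig, 142 x 140 mm, fixed to the bench. Origin on the bench top (z = 0) under the centre of the plate's home place; +x is the direction in which the plate is pushed (roughly away from the robot), +y points left to the clip, z up. All jig coordinates below are in this frame. Level bed, top z = 10 mm, x = -100 to 42, y = -56 to 48 mm; left of it, under the clip, only 6 mm high.
- home (a point): Point on the bed at the centre of the plate's home place (jig x = 0, y = 0, z = 10 mm); axes as the jig.
- stop_face (a point): Top of the end stop's face (jig x = 30, y = 0, z = 21 mm): a steel bar across the bed against which the plate's front edge comes home.
- rail_left (a point): Upper inner edge of the left guide rail, half-way along (jig y = 40, z = 17 mm). Left rail: 6 mm wide, x = -75 to 10 mm. Right rail: inner face at y = -40 mm, 8 mm wide, x = -75 to 30 mm, same height. Both have flared ends out to x = -93 mm. The channel between them is 80 mm wide.
- bush (a point): Top centre of the drill bush (jig x = 13, y = -22, z = 40 mm) on a fixed bridge over the far right corner of the home place (x = -2 to 28, y = -56 to -8 mm; underside z = 25, top z = 34 mm). The plate passes beneath it.
- pin (a point): Middle of the clip's cross pin, which lies along jig y (jig x = -4, y = 63, z = 26 mm). The clip, a dark steel rocker, sits between two fixed cheeks (x = -13 to 5, y = 47 to 79 mm, up to z = 38 mm): thumb tab on the -x side of the pin, foot on the +x side.
- clip (a joint): Angle of the spring clip, rad: 0 at rest, its foot low in the plate's way; about 0.32 when the foot rests on the plate; 0.57 with the thumb tab fully down on its stop. The foot clears the plate's top from about 0.38 on (by 5 mm at 0.57). The spring returns it: 0.06 Nm at rest, 0.16 on the plate, 0.24 fully down (3 N at the tab's free end, 7 N near the pin).
- tab_down (a point): Fixed point: where point tab_mid comes to lie when the tab is fully down (jig x = -58, y = 63, z = 14 mm). The tab is then level, top z = 14 mm, free from x = -92 to -16, y = 52 to 74 mm: a fingertip can slide along it and keep it down, level with the lower half of the plate's edge.
- tab_mid (a point): Middle of the ribbed top of the thumb tab (22 mm wide, 5 mm thick; this point is 54 mm from the pin, the free end 88 mm). Moves with the clip. At rest the tab slopes up away from the pin: its top is at z = 27 mm near the pin (jig x = -27) and z = 63 mm at the free end (jig x = -85 mm).
- foot (a point): Middle of the underside of the clip's brass foot (12 mm along jig x, 22 mm along jig y), at jig x = 22, y = 20 mm; z = 21 mm when it rests on the plate. Moves with the clip. Above the foot the clip's cross arm (13 mm wide, its top 14 mm above the foot's underside) runs left over the edge of the bed to the pin's side.
- blank: The plate to load: black steel, 60 mm along its x, 75 mm along its y, 11 mm thick, 0.2 to 0.4 kg, loose. Origin: centre of its underside. It starts between the rails, short of the clip's foot, axes along the jig's within 2 degrees; home, its x and y equal the jig's and its rear edge (to be pushed) is at jig x = -30 mm. A finger still pressed on it drags that edge up when it rises: ease back first.
- spare_plate: Bystander: another black plate, 79 x 60 x 8 mm, on the bench to the right of the jig. Leave alone.
- nut: Bystander: grey hex nut, 34 mm, 14 mm high, on the bench in front of the jig. Leave alone.
- clamp_block: Bystander: grey shaft clamp block, 46 x 56 x 55 mm, at the right of the bench. Leave alone.
- bearing: Bystander: ball bearing, 52 mm across, 15 mm high, at the right of the bench. Leave alone.
- screw_1: Bystander: black socket cap screw, 52 mm long, 16 mm thick, lying on the bench to the left of the jig. Leave alone.

How it is judged:
On the way, in this order (a step that is already met when the one before it is completed fails the run):
1. a fingertip holds the clip's tab down, the plate still short of the foot (value of joint clip above 0.38 rad and contact force between the fingers and clip above 0.5 N and x of blank in the frame of home below -0.014 m), for 0.1 s.
2. the other fingertip pushes the plate under the raised foot while the tab is still held down (value of joint clip above 0.38 rad and contact force between the fingers and clip above 0.5 N and contact force between the fingers and blank above 0.2 N and x of blank in the frame of home above -0.012 m).
3. the plate is home against the stop, the tab still held down (value of joint clip above 0.38 rad and contact force between the fingers and clip above 0.5 N and x of blank in the frame of home above -0.0025 m), for 0.1 s.
At the end, for the whole second after the job is handed in: The plate lies flat on the bed, at rest, within 2.5 mm of home against the end stop, and the released clip's foot bears on it with more than 2 N (clip angle 0.26 to 0.37) (x of blank in the frame of home between -0.0025 and 0.0025 m and y of blank in the frame of home between -0.005 and 0.005 m and z of blank in the frame of home below 0.002 m and value of joint clip between 0.26 and 0.37 rad and contact force between clip and blank above 2 N and linear speed of blank below 0.01 m/s); the robot touches nothing.
It fails at once if the plate is lifted off the bed or tipped (z of blank in the frame of home above 0.006 m or angle between blank's own z axis and vertical above 0.2 rad).
It fails at once if a thing lying around is moved by more than 15 mm (distance of any of spare_plate, nut, screw_1, clamp_block, bearing from where it was at the start of the episode above 0.015 m).
It also fails if it takes over 48 s, if anything falls off the work surface, if the arm or the gripper's body presses on something with over 40 N, if the wrist force passes 120 N, or if a joint passes its speed limit or range.

## Working session

There is one attempt and no reset: what is moved stays moved. The work goes in short steps, Python scripts to look and compute and a shell command to move; the robot and the scene stay as the last step left them, time stands still between calls to the robot, and variables do not carry over. Pictures are saved under pics/ and viewed, about 8 in all and at most 12, crops included, and the job is handed in when it is done.

```bash
mkdir -p pics; cat > h.py <<'E'
import numpy as np, cv2
from workcell import bot
def cloud(cam, d, cal=None):
    c=cal or bot.get_calibration(cam); K=np.array(c["intrinsics"]); D=np.array(c["distortion"]); V=np.array(c["view"])
    h,w=d.shape; u,v=np.meshgrid(np.arange(w),np.arange(h))
    p=cv2.undistortPoints(np.stack([u,v],-1).reshape(-1,1,2).astype(float),K,D).reshape(h,w,2)
    X=np.dstack([p*d[...,None],d]); R=V[:3,:3]
    return (X-V[:3,3])@R
def px(cam,P,cal=None):
    c=cal or bot.get_calibration(cam); V=np.array(c["view"])
    return cv2.projectPoints(np.array(P,float).reshape(-1,1,3),cv2.Rodrigues(V[:3,:3])[0],V[:3,3],np.array(c["intrinsics"]),np.array(c["distortion"]))[0].reshape(-1,2)
E
python3 - <<'E'
from h import *
s=bot.read_state(); print(s["time"],s["tool_pos"],s["tcp_rot"],s["width"])
for cam in ["top","scene"]:
    im,d=bot.read_camera(cam); cv2.imwrite(f"pics/{cam}0.png",im); np.save(f"{cam}0.npy",d); P=cloud(cam,d)
    for t in ["jig","blank","clip","bush","spare_plate","nut","screw_1"]:
        for m in bot.masks_of(cam,t)[:2]:
            r=m["region"]&(d>0); q=P[r]; np.save(f"m_{cam}_{t}.npy",r) if m["p"]>.5 else 0
            print(cam,t,round(m["p"],2),m["box"],np.median(q,0).round(3) if len(q) else "",np.percentile(q,[2,98],axis=0).round(3).tolist() if len(q) else "")
print(bot.read_state()["time"])
E
```

```text
0.0 [0.25682351 0.62342012 0.22996502] [-0.60984635 -3.08130599  0.00347007] 0.9976096494921141
top jig 0.73 [252.4, 173.3, 326.8, 245.5] [0.486 0.004 0.014] [[0.415, -0.076, 0.004], [0.557, 0.065, 0.057]]
top blank 0.66 [278.0, 194.1, 315.0, 226.5] [ 0.483 -0.02   0.021] [[0.452, -0.057, 0.013], [0.513, 0.016, 0.026]]
top clip 0.64 [257.6, 178.6, 291.9, 225.2] [0.506 0.04  0.032] [[0.442, -0.009, 0.019], [0.548, 0.057, 0.062]]
top bush 0.68 [251.9, 173.4, 329.7, 245.8] [0.485 0.005 0.014] [[0.415, -0.076, 0.004], [0.557, 0.065, 0.057]]
top bush 0.16 [257.2, 177.9, 294.4, 229.0] [0.507 0.039 0.032] [[0.439, -0.014, 0.01], [0.548, 0.059, 0.063]]
top spare_plate 0.76 [332.6, 208.2, 355.3, 244.7] [ 0.449 -0.124  0.009] [[0.41, -0.154, 0.001], [0.487, -0.096, 0.013]]
top nut 0.44 [300.6, 252.3, 314.0, 267.2] [ 0.37  -0.046  0.014] [[0.355, -0.061, -0.001], [0.386, -0.031, 0.018]]
top screw_1 0.51 [248.6, 172.1, 256.1, 194.0] [0.534 0.079 0.013] [[0.521, 0.074, 0.0], [0.561, 0.087, 0.018]]
scene jig 0.55 [250.6, 198.3, 346.5, 272.3] [0.479 0.029 0.011] [[0.413, -0.072, 0.004], [0.553, 0.069, 0.054]]
scene blank 0.97 [279.9, 212.5, 325.5, 244.7] [ 0.483 -0.018  0.022] [[0.45, -0.058, 0.013], [0.513, 0.036, 0.034]]
scene clip 0.57 [261.0, 220.1, 305.6, 248.3] [0.511 0.041 0.03 ] [[0.438, -0.014, 0.017], [0.547, 0.06, 0.063]]
scene bush 0.92 [248.6, 199.9, 348.8, 275.7] [0.475 0.028 0.011] [[0.413, -0.071, 0.004], [0.553, 0.07, 0.055]]
scene spare_plate 0.57 [320.4, 192.3, 365.1, 224.1] [ 0.444 -0.121  0.008] [[0.408, -0.165, 0.0], [0.485, -0.094, 0.011]]
scene spare_plate 0.3 [251.9, 197.5, 347.8, 275.7] [0.475 0.029 0.011] [[0.414, -0.07, 0.002], [0.556, 0.071, 0.055]]
scene nut 0.55 [350.9, 232.3, 367.9, 246.5] [ 0.371 -0.044  0.012] [[0.356, -0.064, 0.0], [0.388, -0.029, 0.016]]
scene screw_1 0.55 [239.4, 245.5, 259.0, 255.5] [0.537 0.08  0.012] [[0.519, 0.074, 0.004], [0.568, 0.087, 0.017]]
0.8
```

```bash
python3 - <<'E'
from h import *
from scipy.spatial.transform import Rotation as R
for cam in ["top","scene"]:
    P=cloud(cam,np.load(f"{cam}0.npy"))
    for t in ["jig","blank","spare_plate"]:
        q=P[np.load(f"m_{cam}_{t}.npy")]; q=q[(q[:,2]>.003)]
        print(cam,t,cv2.minAreaRect((q[:,:2]*1000).astype(np.float32)))
s=bot.read_state(); M=R.from_rotvec(s["tcp_rot"]).as_matrix(); print(M.round(3))
c=bot.get_calibration("wrist"); V=np.array(c["view"]); print("campos",(-V[:3,:3].T@V[:3,3]).round(3),"axis",V[2,:3].round(3), np.array(c["intrinsics"]).round(0).tolist())
print("tool-frame shift to jig", M.T@(np.array([.46,-.02,.23])-s["tool_pos"]))
a=cv2.imread("pics/top0.png")[150:290,220:380]; b=cv2.imread("pics/scene0.png")[170:310,220:380]
cv2.imwrite("pics/v1.png",cv2.resize(np.hstack([a,b]),(800,350),interpolation=cv2.INTER_CUBIC))
E
```

```text
top jig ((486.6473083496094, -4.758476257324219), (143.77992248535156, 142.23182678222656), 81.18854522705078)
top blank ((483.3686218261719, -19.200958251953125), (77.14241027832031, 60.46830749511719), 80.54974365234375)
top spare_plate ((450.0310363769531, -124.72711944580078), (81.37853240966797, 60.13776397705078), 0.8434721827507019)
scene jig ((485.3304443359375, -3.7816619873046875), (143.53997802734375, 141.71990966796875), 81.30699157714844)
scene blank ((484.14556884765625, -10.52810287475586), (80.34136199951172, 112.64286804199219), 6.5372467041015625)
scene spare_plate ((447.72613525390625, -124.66070556640625), (63.39236068725586, 79.9158706665039), 89.8386001586914)
[[-0.925  0.381  0.   ]
 [ 0.381  0.925  0.   ]
 [ 0.     0.    -1.   ]]
campos [0.186 0.652 0.375] axis [ 0.276 -0.114 -0.955] [[285.0, 0.0, 317.0], [0.0, 285.0, 202.0], [0.0, 0.0, 1.0]]
tool-frame shift to jig [-0.43294805 -0.51829373  0.00127225]
```

View pics/v1.png

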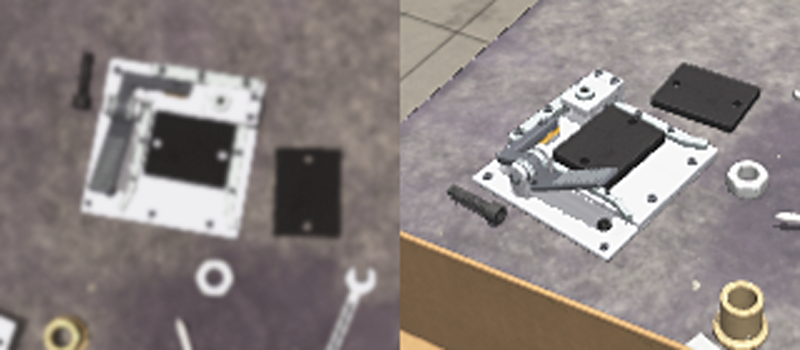

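```bash
python3 -m inch '[{"dx":-0.199,"dy":-0.245,"dz":0.0,"az":-6.8,"fingers":0.14},{"dx":-0.398,"dy":-0.490,"dz":0.01,"az":-13.6,"fingers":0.14},{"dx":-0.398,"dy":-0.490,"dz":0.01,"az":-13.6,"fingers":0.14},{"dx":-0.398,"dy":-0.490,"dz":0.01,"az":-13.6,"fingers":0.14},{"dx":-0.398,"dy":-0.490,"dz":0.01,"az":-13.6,"fingers":0.14},{"dx":-0.398,"dy":-0.490,"dz":0.01,"az":-13.6,"fingers":0.14},{"dx":-0.398,"dy":-0.490,"dz":0.01,"az":-13.6,"fingers":0.14},{"dx":-0.398,"dy":-0.490,"dz":0.01,"az":-13.6,"fingers":0.14},{"dx":-0.398,"dy":-0.490,"dz":0.01,"az":-13.6,"fingers":0.14},{"dx":-0.398,"dy":-0.490,"dz":0.03,"az":-13.6,"fingers":0.14},{"dx":-0.398,"dy":-0.490,"dz":0.03,"az":-13.6,"fingers":0.14},{"dx":-0.398,"dy":-0.490,"dz":0.03,"az":-13.6,"fingers":0.14},{"dx":-0.398,"dy":-0.490,"dz":0.03,"az":-13.6,"fingers":0.14}]'
cat > look.py <<'E'
import sys
from h import *
from scipy.spatial.transform import Rotation as R
n=sys.argv[1]
s=bot.read_state(); c=bot.get_calibration("wrist"); im,d=bot.read_camera("wrist")
M=R.from_rotvec(s["tcp_rot"]).as_matrix(); print(s["time"],np.round(s["tool_pos"],4),M[:,0].round(3),M[:,1].round(3),s["width"])
P=cloud("wrist",d,c); np.save(f"P_{n}.npy",P); cv2.imwrite(f"pics/w{n}.png",im)
for t in ["jig","blank","clip"]:
    for m in bot.masks_of("wrist",t)[:1]:
        q=P[m["region"]&(d>0)]
        if t=="jig": q=q[(q[:,2]<.012)&(q[:,2]>.003)]
        if t=="blank": q=q[(q[:,2]>.017)&(q[:,2]<.025)]
        print(t,round(m["p"],2),m["box"],np.median(q,0).round(4),cv2.minAreaRect((q[:,:2]*1000).astype(np.float32)))
o=np.array([.5125,-.0226,0]); th=np.radians(-8.8); J=np.array([[np.cos(th),-np.sin(th),0],[np.sin(th),np.cos(th),0],[0,0,1]])
pts=np.array([[-30,40,17],[-30,-40,17],[30,0,21],[13,-22,40],[-100,-56,10],[-100,48,10],[42,-56,10],[-4,63,26]])/1000
for (u,v) in px("wrist",pts@J.T+o,c): cv2.circle(im,(int(u),int(v)),3,(0,0,255),1)
cv2.imwrite(f"pics/v{n}.png",im)
E
python3 look.py 2
```

```text
0.8 [0.2571 0.6241 0.2314] [-0.925  0.381  0.   ] [0.381 0.925 0.   ] 1.001937380017484
jig 0.58 [12.5, 379.0, 43.7, 400.0] [ 0.4153 -0.0347  0.0108] ((412.0657653808594, -30.22856903076172), (36.89952087402344, 65.03526306152344), 21.399057388305664)invalid input at $[0]: expected keys dx, dy, dz, ax, ay, az, fingers
```

View pics/v2.png

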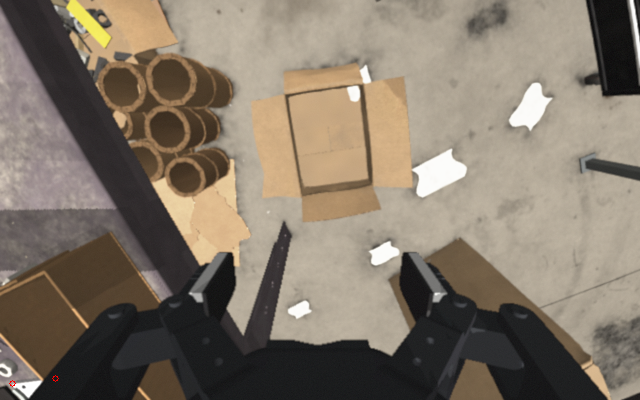

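The move was refused (all keys required); the picture (2 viewed) shows only the floor and the open fingers. Resend the move with all keys.

```bash
python3 -m inch '[{"dx":-0.199,"dy":-0.245,"dz":0.0,"ax":0,"ay":0,"az":-6.8,"fingers":0.14},{"dx":-0.398,"dy":-0.490,"dz":0.01,"ax":0,"ay":0,"az":-13.6,"fingers":0.14},{"dx":-0.398,"dy":-0.490,"dz":0.01,"ax":0,"ay":0,"az":-13.6,"fingers":0.14},{"dx":-0.398,"dy":-0.490,"dz":0.01,"ax":0,"ay":0,"az":-13.6,"fingers":0.14},{"dx":-0.398,"dy":-0.490,"dz":0.01,"ax":0,"ay":0,"az":-13.6,"fingers":0.14},{"dx":-0.398,"dy":-0.490,"dz":0.01,"ax":0,"ay":0,"az":-13.6,"fingers":0.14},{"dx":-0.398,"dy":-0.490,"dz":0.01,"ax":0,"ay":0,"az":-13.6,"fingers":0.14},{"dx":-0.398,"dy":-0.490,"dz":0.01,"ax":0,"ay":0,"az":-13.6,"fingers":0.14},{"dx":-0.398,"dy":-0.490,"dz":0.01,"ax":0,"ay":0,"az":-13.6,"fingers":0.14},{"dx":-0.398,"dy":-0.490,"dz":0.03,"ax":0,"ay":0,"az":-13.6,"fingers":0.14},{"dx":-0.398,"dy":-0.490,"dz":0.03,"ax":0,"ay":0,"az":-13.6,"fingers":0.14},{"dx":-0.398,"dy":-0.490,"dz":0.03,"ax":0,"ay":0,"az":-13.6,"fingers":0.14},{"dx":-0.398,"dy":-0.490,"dz":0.03,"ax":0,"ay":0,"az":-13.6,"fingers":0.14}]' 
python3 look.py 3
```

```text
time: 2.62
tool_pos: [0.4385, 0.0207, 0.2017]
tcp_rot: [0.238, 3.132, 0.001]
wrist_force: [-0.1, 1.5, 0.2]
width: 0.571
2.625 [0.4385 0.0207 0.2017] [-0.988  0.151 -0.   ] [0.151 0.988 0.001] 0.571297100652398
jig 0.71 [245.5, 161.3, 362.9, 274.3] [0.4423 0.0063 0.0104] ((485.00628662109375, -4.170166015625), (142.340576171875, 141.48577880859375), 81.1680679321289)
blank 0.69 [259.1, 191.6, 319.7, 245.7] [ 0.4801 -0.0198  0.0218] ((481.74072265625, -20.026851654052734), (75.13353729248047, 60.15487289428711), 80.56504821777344)
clip 0.64 [243.9, 161.0, 364.8, 271.9] [0.464  0.0128 0.0116] ((488.3462219238281, -5.9511871337890625), (147.57896423339844, 151.1322021484375), 79.9766616821289)
```

View pics/v3.png

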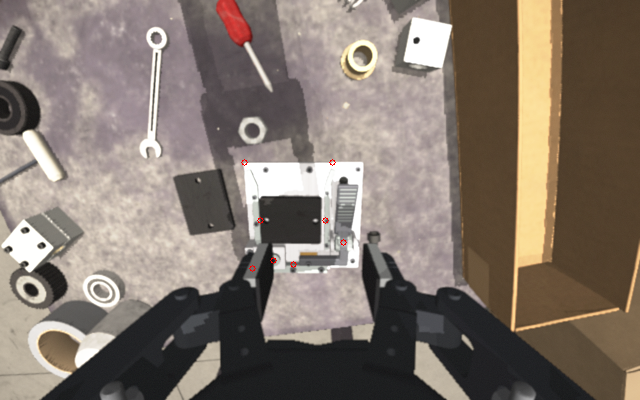

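```bash
python3 - <<'E'
from h import *
P=np.load("P_3.npy"); t=np.array([.4385,.0207,.2017]); M=np.array([[-.988,.151,0],[.151,.988,0],[0,0,-1]])
q=(P-t)@M
for sg in (-1,1):
    k=q[(abs(q[...,0])<.05)&(q[...,1]*sg>.005)&(q[...,1]*sg<.07)&(q[...,2]>-.06)&(q[...,2]<.03)]
    print(sg,len(k),np.percentile(k,[0,2,50,98,100],axis=0).round(4).tolist())
    for a in np.arange(-.04,.012,.004):
        s=k[(k[:,2]>a)&(k[:,2]<=a+.004)]
        if len(s): print(round(a,3),len(s),s.min(0).round(4),s.max(0).round(4))
E
```

```text
-1 4572 [[-0.0128, -0.0593, -0.06], [-0.0089, -0.0563, -0.0598], [0.0078, -0.0367, -0.0522], [0.0139, -0.0253, -0.0095], [0.0152, -0.0235, -0.0035]]
-0.04 163 [-0.0104 -0.0382 -0.04  ] [ 0.0122 -0.0252 -0.036 ]
-0.036 197 [-0.0101 -0.0393 -0.036 ] [ 0.012  -0.0253 -0.032 ]
-0.032 206 [-0.0102 -0.0394 -0.032 ] [ 0.0124 -0.0252 -0.028 ]
-0.028 167 [-0.0098 -0.0393 -0.0279] [ 0.0123 -0.0252 -0.024 ]
-0.024 166 [-0.0108 -0.0391 -0.024 ] [ 0.0122 -0.0252 -0.02  ]
-0.02 164 [-0.0106 -0.0394 -0.02  ] [ 0.0122 -0.0252 -0.016 ]
-0.016 136 [-0.0098 -0.0388 -0.016 ] [ 0.0122 -0.0252 -0.012 ]
-0.012 98 [-0.0103 -0.0374 -0.0119] [ 0.0121 -0.0252 -0.0081]
-0.008 55 [-0.0098 -0.0318 -0.008 ] [ 0.0115 -0.0251 -0.0042]
-0.004 3 [-0.0006 -0.0256 -0.0039] [ 0.0089 -0.0255 -0.0035]
1 4554 [[-0.0118, 0.0209, -0.06], [-0.0089, 0.023, -0.0598], [0.0078, 0.0345, -0.0525], [0.014, 0.054, -0.0095], [0.0152, 0.0568, -0.0038]]
-0.04 152 [-0.0108  0.0227 -0.04  ] [ 0.0123  0.0296 -0.036 ]
-0.036 201 [-0.0104  0.0227 -0.036 ] [ 0.0126  0.0368 -0.032 ]
-0.032 182 [-0.0104  0.0228 -0.032 ] [ 0.0122  0.037  -0.028 ]
-0.028 175 [-0.0105  0.0227 -0.028 ] [ 0.0123  0.0366 -0.024 ]
-0.024 163 [-0.0102  0.0228 -0.024 ] [ 0.0122  0.037  -0.02  ]
-0.02 144 [-0.01    0.0232 -0.02  ] [ 0.0123  0.0365 -0.0161]
-0.016 138 [-0.0107  0.0232 -0.016 ] [ 0.0121  0.0365 -0.012 ]
-0.012 105 [-0.0104  0.0232 -0.012 ] [ 0.0121  0.0347 -0.008 ]
-0.008 53 [-0.0101  0.0233 -0.0079] [ 0.0115  0.0302 -0.0041]
-0.004 3 [-0.0013  0.0234 -0.0039] [ 0.0006  0.0235 -0.0038]
```

```bash
python3 -m inch '[{"dx":-0.001,"dy":0.0015,"dz":0.04,"ax":0,"ay":0,"az":0,"fingers":0.14},{"dx":-0.001,"dy":0.0015,"dz":0.08,"ax":0,"ay":0,"az":0,"fingers":0.14},{"dx":-0.001,"dy":0.0015,"dz":0.11,"ax":0,"ay":0,"az":0,"fingers":0.14},{"dx":-0.001,"dy":0.0015,"dz":0.13,"ax":0,"ay":0,"az":0,"fingers":0.14},{"dx":-0.001,"dy":0.0015,"dz":0.14,"ax":0,"ay":0,"az":0,"fingers":0.14},{"dx":-0.001,"dy":0.0015,"dz":0.15,"ax":0,"ay":0,"az":0,"fingers":0.14},{"dx":-0.001,"dy":0.0015,"dz":0.16,"ax":0,"ay":0,"az":0,"fingers":0.14},{"dx":-0.001,"dy":0.0015,"dz":0.16,"ax":0,"ay":0,"az":0,"fingers":0.14}]'
python3 look.py 4
```

```text
time: 3.82
tool_pos: [0.4402, 0.0221, 0.0416]
tcp_rot: [0.237, 3.131, 0.001]
wrist_force: [0.3, 0.5, 1.6]
width: 0.573
3.825 [0.4402 0.0221 0.0416] [-0.989  0.151 -0.001] [0.151 0.989 0.   ] 0.5726711306763206
jig 0.72 [180.9, 197.9, 399.2, 385.2] [0.4337 0.0062 0.0105] ((471.7676696777344, -2.20013427734375), (142.7067413330078, 115.3642807006836), 81.23390197753906)
blank 0.76 [209.6, 258.2, 321.3, 340.0] [ 0.4797 -0.0033  0.0219] ((481.8675231933594, -19.99664306640625), (74.92283630371094, 61.116371154785156), 80.67161560058594)
clip 0.73 [342.2, 235.1, 390.7, 336.6] [0.475  0.0422 0.0313] ((475.9534912109375, 45.61795425415039), (22.491443634033203, 92.23859405517578), 82.22148895263672)
```

View pics/w4.png

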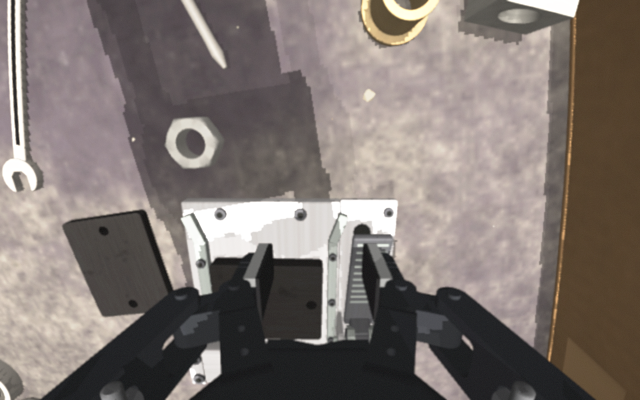

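```bash
python3 -m inch '[{"dx":0,"dy":0,"dz":0.01,"ax":0,"ay":0,"az":0,"fingers":0.14},{"dx":0,"dy":0,"dz":0.02,"ax":0,"ay":0,"az":0,"fingers":0.14},{"dx":0,"dy":0,"dz":0.026,"ax":0,"ay":0,"az":0,"fingers":0.14},{"dx":0,"dy":0,"dz":0.03,"ax":0,"ay":0,"az":0,"fingers":0.14},{"dx":0,"dy":0,"dz":0.03,"ax":0,"ay":0,"az":0,"fingers":0.14}]'
```

```text
time: 4.65
tool_pos: [0.4409, 0.022, 0.0122]
tcp_rot: [0.237, 3.13, 0.001]
wrist_force: [1.8, -0.0, 3.4]
width: 0.569
```

```bash
python3 -m inch '[{"dx":0,"dy":0,"dz":0.0015,"ax":0,"ay":0,"az":0,"fingers":0.14},{"dx":0,"dy":0,"dz":0.0025,"ax":0,"ay":0,"az":0,"fingers":0.14},{"dx":0,"dy":0,"dz":0.0025,"ax":0,"ay":0,"az":0,"fingers":0.14}]'; python3 look.py 5
```

```text
time: 5.03
tool_pos: [0.4412, 0.022, 0.0105]
tcp_rot: [0.237, 3.13, 0.001]
wrist_force: [-0.1, -0.1, 8.9]
width: 0.567
5.025 [0.4412 0.022  0.0105] [-0.989  0.151 -0.003] [0.151 0.989 0.001] 0.5673661515753391
jig 0.6 [156.8, 209.3, 414.1, 399.7] [0.4296 0.0044 0.0106] ((472.7367858886719, -2.6316452026367188), (141.81561279296875, 117.6249008178711), 81.36357116699219)
blank 0.73 [194.5, 280.1, 323.9, 373.9] [4.723e-01 1.000e-04 2.190e-02] ((481.7515563964844, -19.822330474853516), (74.74150848388672, 60.98892593383789), 80.16313171386719)
clip 0.94 [345.1, 229.8, 393.9, 340.7] [0.4591 0.0425 0.0145] ((463.0211486816406, 48.15420913696289), (27.684864044189453, 74.8178482055664), 85.05774688720703)
```

View pics/w5.png

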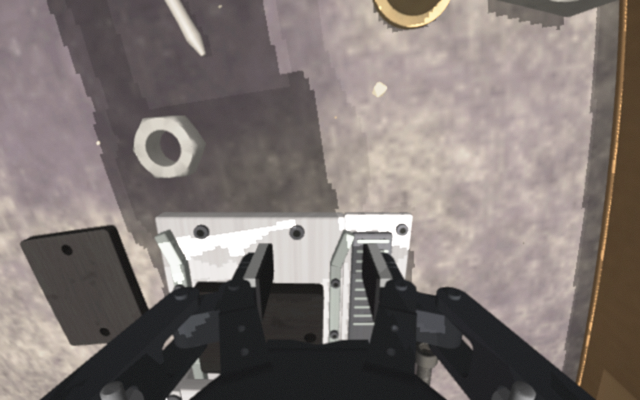

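```bash
python3 -m inch '[{"dx":-0.003,"dy":0,"dz":0.001,"ax":0,"ay":0,"az":0,"fingers":0.14},{"dx":-0.006,"dy":0,"dz":0.001,"ax":0,"ay":0,"az":0,"fingers":0.14},{"dx":-0.009,"dy":0,"dz":0.001,"ax":0,"ay":0,"az":0,"fingers":0.14},{"dx":-0.012,"dy":0,"dz":0.001,"ax":0,"ay":0,"az":0,"fingers":0.14},{"dx":-0.015,"dy":0,"dz":0.001,"ax":0,"ay":0,"az":0,"fingers":0.14},{"dx":-0.015,"dy":0,"dz":0.001,"ax":0,"ay":0,"az":0,"fingers":0.14}]'
```

```text
time: 5.98
tool_pos: [0.4509, 0.0204, 0.0095]
tcp_rot: [-0.236, -3.124, -0.001]
wrist_force: [-13.0, 1.6, 22.3]
width: 0.568
```

```bash
python3 -m inch '[{"dx":-0.002,"dy":0,"dz":-0.0005,"ax":0,"ay":0,"az":0,"fingers":0.14},{"dx":-0.005,"dy":0,"dz":-0.0005,"ax":0,"ay":0,"az":0,"fingers":0.14},{"dx":-0.008,"dy":0,"dz":-0.0005,"ax":0,"ay":0,"az":0,"fingers":0.14},{"dx":-0.010,"dy":0,"dz":-0.0005,"ax":0,"ay":0,"az":0,"fingers":0.14}]'; python3 look.py 6
```

```text
time: 6.48
tool_pos: [0.4515, 0.0202, 0.0091]
tcp_rot: [-0.233, -3.104, -0.002]
wrist_force: [-22.9, 5.2, 30.1]
width: 0.57
6.475 [0.4515 0.0202 0.0091] [-0.988  0.149  0.029] [ 0.15   0.989 -0.001] 0.5704797504994853
jig 0.63 [153.0, 194.1, 414.6, 398.4] [0.4327 0.0036 0.0107] ((472.3044738769531, -2.594482421875), (141.7307586669922, 116.19965362548828), 81.22933197021484)
clip 0.75 [344.1, 215.1, 394.0, 337.0] [0.4516 0.0423 0.0132] ((468.5368347167969, 43.260643005371094), (25.32404327392578, 78.51760864257812), 77.6354751586914)
```

View pics/w6.png

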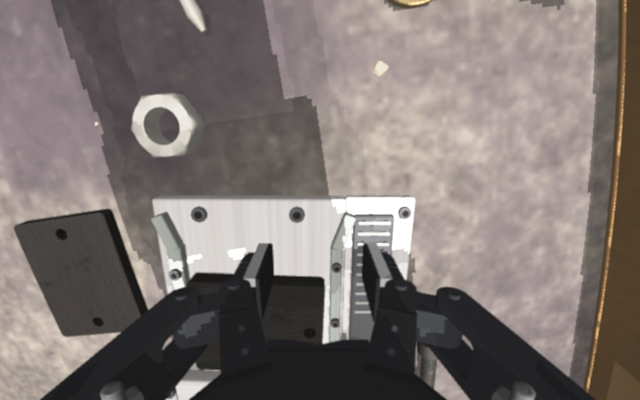

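```bash
python3 -m inch '[{"dx":0.001,"dy":0,"dz":-0.002,"ax":0,"ay":-1,"az":0,"fingers":0.14},{"dx":0.001,"dy":0,"dz":-0.003,"ax":0,"ay":-1.7,"az":0,"fingers":0.14},{"dx":0.001,"dy":0,"dz":-0.003,"ax":0,"ay":-1.7,"az":0,"fingers":0.14},{"dx":0.001,"dy":0,"dz":-0.003,"ax":0,"ay":-1.7,"az":0,"fingers":0.14}]'
```

```text
time: 7.18
tool_pos: [0.4496, 0.0205, 0.0117]
tcp_rot: [-0.235, -3.132, 0.002]
wrist_force: [-1.1, 1.6, 2.8]
width: 0.57
```

```bash
python3 -m inch '[{"dx":-0.003,"dy":0,"dz":0,"ax":0,"ay":0,"az":0,"fingers":0.14},{"dx":-0.006,"dy":0,"dz":0,"ax":0,"ay":0,"az":0,"fingers":0.14},{"dx":-0.008,"dy":0,"dz":0,"ax":0,"ay":0,"az":0,"fingers":0.14},{"dx":-0.008,"dy":0,"dz":0,"ax":0,"ay":0,"az":0,"fingers":0.14}]'; python3 -c "
from workcell import bot;print(bot.read_state()['torque'])"
```

```text
time: 7.68
tool_pos: [0.4551, 0.0194, 0.0109]
tcp_rot: [-0.235, -3.126, 0.002]
wrist_force: [-7.1, 1.7, 8.6]
width: 0.571
[0.4565874  1.15789384 0.07745791]
```

```bash
python3 -m inch '[{"dx":-0.003,"dy":0,"dz":-0.0015,"ax":0,"ay":-0.3,"az":0,"fingers":0.14},{"dx":-0.006,"dy":0,"dz":-0.002,"ax":0,"ay":-0.3,"az":0,"fingers":0.14},{"dx":-0.009,"dy":0,"dz":-0.002,"ax":0,"ay":-0.3,"az":0,"fingers":0.14},{"dx":-0.012,"dy":0,"dz":-0.002,"ax":0,"ay":-0.3,"az":0,"fingers":0.14},{"dx":-0.012,"dy":0,"dz":-0.002,"ax":0,"ay":-0.3,"az":0,"fingers":0.14}]'; python3 look.py 7
```

```text
time: 8.3
tool_pos: [0.4676, 0.0174, 0.013]
tcp_rot: [-0.235, -3.132, 0.003]
wrist_force: [-2.9, -0.1, 2.9]
width: 0.573
8.3 [0.4676 0.0174 0.013 ] [-0.989  0.149  0.001] [ 0.149  0.989 -0.002] 0.5726492913690381
jig 0.63 [153.9, 162.3, 418.6, 392.6] [ 0.4395 -0.0017  0.0107] ((470.6609802246094, -2.3376846313476562), (142.00051879882812, 112.76837158203125), 81.23489379882812)
blank 0.81 [190.6, 268.7, 322.5, 344.2] [ 0.4913 -0.0029  0.0219] ((492.4344177246094, -21.301437377929688), (74.46170043945312, 43.141632080078125), 78.84545135498047)
clip 0.77 [346.6, 182.7, 398.3, 339.1] [0.4557 0.0441 0.0172] ((478.52801513671875, 45.19377517700195), (22.342161178588867, 98.79188537597656), 80.9332275390625)
```

View pics/w7.png

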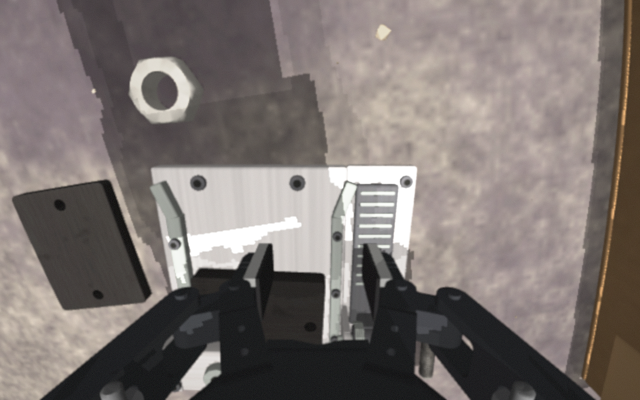

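```bash
python3 -m inch '[{"dx":-0.003,"dy":0,"dz":0,"ax":0,"ay":0,"az":0,"fingers":0.14},{"dx":-0.006,"dy":0,"dz":0,"ax":0,"ay":0,"az":0,"fingers":0.14},{"dx":-0.009,"dy":0,"dz":0,"ax":0,"ay":0,"az":0,"fingers":0.14},{"dx":-0.010,"dy":0,"dz":0,"ax":0,"ay":0,"az":0,"fingers":0.14},{"dx":-0.010,"dy":0,"dz":0,"ax":0,"ay":0,"az":0,"fingers":0.14}]'
```

```text
time: 9.12
tool_pos: [0.4762, 0.0161, 0.013]
tcp_rot: [-0.236, -3.13, 0.002]
wrist_force: [-7.2, 1.5, 7.6]
width: 0.571
```

```bash
python3 -m inch '[{"dx":-0.002,"dy":0,"dz":-0.0005,"ax":0,"ay":0,"az":0,"fingers":0.14},{"dx":-0.004,"dy":0,"dz":-0.0005,"ax":0,"ay":0,"az":0,"fingers":0.14},{"dx":-0.004,"dy":0,"dz":-0.0005,"ax":0,"ay":0,"az":0,"fingers":0.14}]'; python3 look.py 8
```

```text
time: 9.5
tool_pos: [0.4765, 0.016, 0.0128]
tcp_rot: [-0.237, -3.122, 0.002]
wrist_force: [-12.7, 1.9, 10.5]
width: 0.572
9.5 [0.4765 0.016  0.0128] [-0.989  0.151  0.011] [ 0.151  0.989 -0.002] 0.5716432832519563
jig 0.92 [147.8, 146.1, 421.9, 379.1] [ 0.4438 -0.0031  0.0107] ((476.3491516113281, -3.1581649780273438), (142.02001953125, 124.01747131347656), 81.26313781738281)
blank 0.86 [194.1, 267.5, 326.8, 341.5] [ 0.4995 -0.0042  0.0218] ((500.68212890625, -22.672176361083984), (74.54147338867188, 42.627105712890625), 77.59672546386719)
clip 0.67 [348.5, 165.0, 399.3, 339.7] [0.459  0.0452 0.0175] ((474.74530029296875, 45.33924865722656), (28.7455997467041, 91.51407623291016), 85.74000549316406)
```

View pics/w8.png

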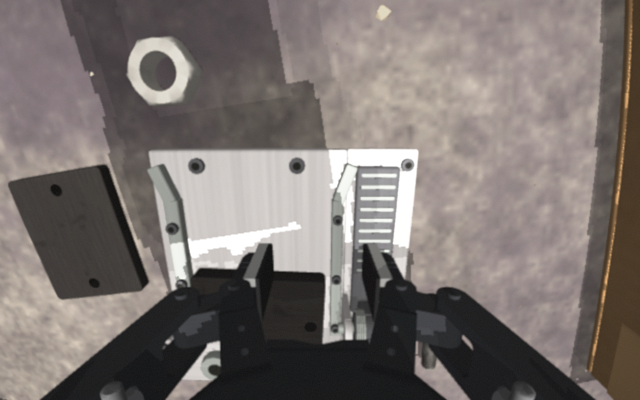

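```bash
cat > edge.py <<'E'
import sys
from h import *
n=sys.argv[1]
im=cv2.imread(f"pics/w{n}.png"); P=np.load(f"P_{n}.npy")
th=np.radians(-8.75); J=np.array([[np.cos(th),-np.sin(th)],[np.sin(th),np.cos(th)]])
q=P.copy(); q[...,:2]=(P[...,:2]-[.5115,-.0225])@J
# refine origin using jig outline: bed rear edge x=-100 & right edge y=-56
k=(P[...,2]>.017)&(P[...,2]<.025)&(im.max(2)<70)&(q[...,0]>-.075)&(q[...,0]<.03)&(abs(q[...,1])<.042)
b=(q[...,2]>.007)&(q[...,2]<.0135)&(im.min(2)>110)
def edge(m,lo,hi):
    out=[]
    for y in np.arange(lo,hi,.003):
        s=q[m&(abs(q[...,1]-y)<.0015)]
        if len(s)>5: out.append((y*1000,np.percentile(s[:,0],1)*1000,s[:,0].max()*1000))
    return np.array(out)
e=edge(k,-.042,.042); print("plate rear/front", e.round(1).tolist())
f=edge(b,-.03,.03); print("bed rear", f[:,1].round(1))
print("plate y", np.percentile(q[k][:,1],[0.5,99.5])*1000)
E
python3 edge.py 8; python3 edge.py 4 | head -1
```

```text
plate rear/front [[-42.0, -58.1, -26.0], [-39.0, -30.8, -26.1], [-36.0, -32.5, -22.3], [-33.0, -32.4, -20.9], [-30.0, -32.2, -21.2], [-27.0, -32.1, -22.2], [-24.0, -32.1, -23.1], [-21.0, -32.2, -26.8], [-18.0, -31.7, -29.6], [-15.0, -31.2, -30.3], [0.0, -8.9, 10.6], [3.0, -17.8, 10.4], [6.0, -52.0, 9.4], [9.0, -30.6, 9.6], [12.0, -30.3, 9.6], [15.0, -30.3, 9.7], [18.0, -30.3, 10.5], [21.0, -30.1, 10.6], [24.0, -30.1, 11.0], [27.0, -30.0, 12.2], [30.0, -29.8, 12.6], [33.0, -29.4, 12.8], [36.0, -28.8, -15.0]]
bed rear [-138.7 -136.7  -98.7  -98.6  -98.8  -98.6  -98.7  -99.1  -99.2  -99.2
  -99.   -99.3  -99.   -99.   -99.   -99.1  -99.   -99.2  -99.   -99.1]
plate y [-37.29362628  41.23792693]
plate rear/front [[-39.0, -58.8, -39.1], [-36.0, -59.9, -39.5], [-33.0, -60.2, -43.1], [-30.0, -60.3, -46.1], [-27.0, -60.0, -48.0], [-24.0, -60.3, -49.3], [-21.0, -59.9, -56.2], [-6.0, -21.3, -1.1], [-3.0, -30.6, -0.3], [0.0, -41.2, -1.2], [3.0, -59.4, -0.8], [6.0, -59.6, 0.1], [9.0, -59.4, -0.4], [12.0, -59.4, 0.9], [15.0, -59.4, 0.5], [18.0, -59.5, -1.2], [21.0, -59.4, -0.8], [24.0, -59.5, -1.3], [27.0, -59.3, -0.7], [30.0, -59.3, -1.6], [33.0, -59.1, -1.3], [36.0, -58.6, -46.2]]
```

```bash
python3 -m inch '[{"dx":0.003,"dy":0,"dz":0,"ax":0,"ay":-0.6,"az":0,"fingers":0.14},{"dx":0.005,"dy":0,"dz":0,"ax":0,"ay":-0.6,"az":0,"fingers":0.14},{"dx":0.005,"dy":-0.003,"dz":0.001,"ax":0,"ay":-0.6,"az":0,"fingers":0.28},{"dx":0.005,"dy":-0.006,"dz":0.002,"ax":0,"ay":-0.6,"az":0,"fingers":0.42},{"dx":0.005,"dy":-0.008,"dz":0.003,"ax":0,"ay":-0.6,"az":0,"fingers":0.5},{"dx":0.005,"dy":-0.010,"dz":0.004,"ax":0,"ay":-0.6,"az":0,"fingers":0.6},{"dx":0.005,"dy":-0.010,"dz":0.004,"ax":0,"ay":-0.6,"az":0,"fingers":0.6}]'; python3 look.py 9; python3 edge.py 9
```

```text
time: 10.58
tool_pos: [0.4719, 0.0068, 0.0096]
tcp_rot: [0.238, 3.129, -0.002]
wrist_force: [4.0, 1.3, 5.0]
width: 0.798
10.575 [0.4719 0.0068 0.0096] [-0.988  0.151 -0.003] [ 0.151  0.988 -0.001] 0.797736446372103
jig 0.95 [165.5, 155.2, 442.8, 391.6] [ 0.4422 -0.0043  0.0107] ((471.25738525390625, -2.246368408203125), (142.14349365234375, 113.67440032958984), 81.25806427001953)
blank 0.61 [239.1, 276.9, 343.6, 347.2] [ 0.4979 -0.0113  0.0219] ((502.1401672363281, -13.710918426513672), (56.551025390625, 41.014122009277344), 79.09117889404297)
clip 0.84 [363.1, 174.0, 423.2, 346.5] [0.458  0.0442 0.019 ] ((477.19293212890625, 42.557525634765625), (35.529605865478516, 97.74987030029297), 79.65483093261719)
plate rear/front [[-21.0, -13.4, -3.9], [-18.0, -21.9, 2.8], [-15.0, -29.1, 3.3], [-12.0, -55.1, 3.2], [-9.0, -31.2, 9.9], [-6.0, -31.0, 3.8], [-3.0, -30.9, 3.4], [0.0, -30.9, 3.6], [3.0, -30.7, 3.9], [6.0, -30.7, 3.6], [9.0, -30.6, 4.7], [12.0, -30.3, 5.4], [15.0, -30.2, 5.2], [18.0, -30.3, 5.9], [21.0, -30.2, 7.0], [24.0, -30.0, 6.9], [27.0, -29.7, 6.2], [30.0, -29.8, 6.0], [33.0, -29.6, 5.0], [36.0, -29.0, -19.7]]
bed rear [-140.  -138.6  -99.2  -99.4  -99.3  -99.3  -99.1  -99.3  -99.3  -99.2
  -99.3  -99.1  -99.3  -99.1  -99.2  -99.1  -99.2  -99.2  -99.2  -99.3]
plate y [-19.64876695  34.72736107]
```

View pics/w9.png

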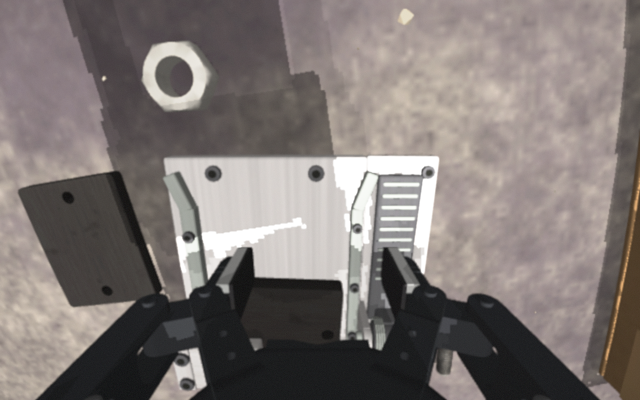

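```bash
python3 -m inch '[{"dx":-0.002,"dy":0,"dz":0,"ax":0,"ay":0,"az":0,"fingers":0.6},{"dx":-0.004,"dy":0,"dz":-0.0005,"ax":0,"ay":0,"az":0,"fingers":0.6},{"dx":-0.006,"dy":0,"dz":-0.001,"ax":0,"ay":0,"az":0,"fingers":0.6},{"dx":-0.007,"dy":0,"dz":-0.001,"ax":0,"ay":0,"az":0,"fingers":0.6},{"dx":-0.007,"dy":0,"dz":-0.001,"ax":0,"ay":0,"az":0,"fingers":0.6}]'; python3 look.py 10; python3 edge.py 10
```

```text
time: 11.4
tool_pos: [0.4757, 0.0056, 0.0093]
tcp_rot: [-0.238, -3.13, 0.004]
wrist_force: [-5.7, 0.0, 5.0]
width: 0.801
11.4 [0.4757 0.0056 0.0093] [-0.988  0.151  0.003] [ 0.151  0.988 -0.003] 0.800894299772817
jig 0.66 [161.0, 146.6, 441.4, 386.0] [ 0.4433 -0.0046  0.0107] ((474.7349853515625, -2.8259963989257812), (142.40444946289062, 120.61203002929688), 81.25538635253906)
blank 0.72 [239.0, 273.0, 344.4, 346.1] [ 0.5001 -0.0111  0.0219] ((503.9029541015625, -14.282245635986328), (57.34238052368164, 43.28272247314453), 81.94679260253906)
clip 0.9 [367.0, 166.1, 422.5, 346.3] [0.4589 0.0449 0.0189] ((475.543701171875, 38.49443817138672), (34.95278549194336, 98.56178283691406), 72.37731170654297)
plate rear/front [[-21.0, -9.6, 1.4], [-18.0, -19.0, 3.0], [-15.0, -50.9, 2.8], [-12.0, -50.5, 3.4], [-9.0, -29.6, 13.1], [-6.0, -29.5, 7.1], [-3.0, -29.6, 7.5], [0.0, -29.6, 7.5], [3.0, -29.7, 7.4], [6.0, -29.6, 7.5], [9.0, -29.7, 8.5], [12.0, -29.7, 8.3], [15.0, -29.8, 8.9], [18.0, -29.7, 10.5], [21.0, -29.6, 10.4], [24.0, -29.8, 10.7], [27.0, -29.6, 9.4], [30.0, -29.7, 8.4], [33.0, -29.8, 8.2], [36.0, -26.6, -7.2]]
bed rear [-139.4 -138.9  -99.   -98.8  -99.1  -99.2  -99.2  -99.1  -99.2  -99.2
  -99.1  -99.2  -99.2  -99.1  -99.2  -99.1  -99.2  -99.2  -99.3  -99.1]
plate y [-20.1981964   34.60604826]
```

```bash
python3 -m inch '[{"dx":-0.003,"dy":0,"dz":0.0005,"ax":0,"ay":0,"az":0,"fingers":0.6},{"dx":-0.004,"dy":0,"dz":0.0005,"ax":0,"ay":0,"az":0,"fingers":0.6},{"dx":-0.004,"dy":0,"dz":0.0005,"ax":0,"ay":0,"az":0,"fingers":0.6},{"dx":0.0,"dy":0,"dz":0,"ax":0,"ay":0,"az":0,"fingers":0.6},{"dx":0.004,"dy":0,"dz":0,"ax":0,"ay":0,"az":0,"fingers":0.6},{"dx":0.008,"dy":0,"dz":0,"ax":0,"ay":0,"az":0,"fingers":0.6},{"dx":0.008,"dy":0,"dz":0,"ax":0,"ay":0,"az":0,"fingers":0.6}]'; python3 look.py 11; python3 edge.py 11
```

```text
time: 12.48
tool_pos: [0.4714, 0.0065, 0.0109]
tcp_rot: [0.238, 3.128, -0.003]
wrist_force: [4.0, -0.6, 4.8]
width: 0.802
12.475 [0.4714 0.0065 0.0109] [-0.988  0.151 -0.005] [ 0.152  0.988 -0.002] 0.801652583571028
jig 0.59 [166.9, 153.3, 437.8, 388.4] [ 0.4423 -0.0043  0.0107] ((472.0227355957031, -2.2951202392578125), (141.93731689453125, 115.49711608886719), 81.08688354492188)
blank 0.72 [241.5, 279.0, 342.4, 344.6] [ 0.4987 -0.0115  0.0219] ((501.9031677246094, -14.053083419799805), (57.274017333984375, 39.53963088989258), 82.68749237060547)
clip 0.83 [363.1, 175.9, 424.5, 346.5] [0.4576 0.0442 0.0209] ((477.4216003417969, 44.708377838134766), (22.01380729675293, 97.49292755126953), 80.45819854736328)
plate rear/front [[-21.0, -14.1, 0.0], [-18.0, -22.3, 3.5], [-15.0, -29.4, 3.8], [-12.0, -54.1, 2.8], [-9.0, -29.7, 11.2], [-6.0, -29.6, 4.5], [-3.0, -29.8, 4.2], [0.0, -29.6, 4.7], [3.0, -29.8, 5.2], [6.0, -29.7, 5.2], [9.0, -29.6, 5.9], [12.0, -29.7, 5.6], [15.0, -29.5, 6.3], [18.0, -29.5, 7.4], [21.0, -29.7, 8.6], [24.0, -29.6, 8.3], [27.0, -29.8, 7.3], [30.0, -29.7, 6.3], [33.0, -29.5, 6.1], [36.0, -24.1, 5.3]]
bed rear [-142.1 -138.5  -99.5  -99.4  -99.5  -99.4  -99.4  -99.2  -99.3  -99.3
  -99.3  -99.3  -99.2  -99.3  -99.3  -99.3  -99.4  -99.3  -99.4  -99.3]
plate y [-20.42627305  34.53813522]
```

```bash
python3 -m inch '[{"dx":0.004,"dy":0,"dz":0,"ax":0,"ay":0,"az":0,"fingers":0.6},{"dx":0.005,"dy":0,"dz":-0.005,"ax":0,"ay":0,"az":0,"fingers":0.6},{"dx":0.005,"dy":0,"dz":-0.01,"ax":0,"ay":0,"az":0,"fingers":0.6},{"dx":0.005,"dy":0,"dz":-0.02,"ax":0,"ay":0,"az":0,"fingers":0.6},{"dx":0.005,"dy":0,"dz":-0.04,"ax":0,"ay":0,"az":0,"fingers":0.6},{"dx":0.005,"dy":0,"dz":-0.08,"ax":0,"ay":0,"az":0,"fingers":0.6},{"dx":0.005,"dy":0,"dz":-0.13,"ax":0,"ay":0,"az":0,"fingers":0.6},{"dx":0.005,"dy":0,"dz":-0.17,"ax":0,"ay":0,"az":0,"fingers":0.6},{"dx":0.005,"dy":0,"dz":-0.17,"ax":0,"ay":0,"az":0,"fingers":0.6}]'; python3 look.py 12; python3 edge.py 12; python3 - <<'E'
from h import *
im,d=bot.read_camera("scene"); P=cloud("scene",d)
for n,f in (("blank",0),("clip",0),("nut",0),("spare_plate",0)):
    m=bot.masks_of("scene",n)
    if m: q=P[m[0]["region"]&(d>0)]; print(n,np.median(q,0).round(3),np.percentile(q,[2,98],axis=0).round(3).tolist())
a=cv2.imread("pics/w12.png")[140:300,220:400]; b=im[170:310,220:380]
cv2.imwrite("pics/v12.png",np.hstack([cv2.resize(a,(400,356),interpolation=cv2.INTER_CUBIC),cv2.resize(b,(400,356),interpolation=cv2.INTER_CUBIC)]))
E
```

```text
time: 13.8
tool_pos: [0.4664, 0.0078, 0.1838]
tcp_rot: [0.237, 3.126, -0.003]
wrist_force: [0.2, 0.0, -0.7]
width: 0.799
13.8 [0.4664 0.0078 0.1838] [-0.989  0.151 -0.007] [ 0.151  0.989 -0.002] 0.7986689619535483
jig 0.86 [244.5, 134.7, 377.5, 257.1] [ 0.4505 -0.0018  0.0105] ((485.19677734375, -4.279815673828125), (142.54173278808594, 141.82542419433594), 81.16694641113281)
blank 0.98 [261.5, 197.3, 330.4, 251.4] [ 0.502  -0.0201  0.0218] ((512.17333984375, -24.661312103271484), (74.83871459960938, 61.92626190185547), 81.52246856689453)
clip 0.83 [301.2, 147.7, 367.9, 251.5] [0.5004 0.0408 0.0329] ((486.2091369628906, 22.51681900024414), (66.44281005859375, 120.25650024414062), 81.53828430175781)
plate rear/front [[-39.0, -27.3, 0.2], [-36.0, -29.3, 2.2], [-33.0, -29.3, -3.5], [-30.0, -29.5, -3.1], [-27.0, -29.5, 0.4], [-24.0, -29.3, 0.4], [-21.0, -29.3, 0.2], [-18.0, -29.3, 0.6], [-15.0, -29.4, 0.6], [-12.0, -29.1, 0.3], [-9.0, -29.4, 28.5], [-6.0, -29.5, 28.5], [-3.0, -29.6, 28.5], [0.0, -29.6, 28.7], [3.0, -29.6, 28.3], [6.0, -29.3, 28.2], [9.0, -29.5, 16.4], [12.0, -29.3, 15.5], [15.0, -29.5, 15.6], [18.0, -29.7, 15.7], [21.0, -29.4, 15.4], [24.0, -29.7, 15.1], [27.0, -29.8, 15.4], [30.0, -29.4, 19.4], [33.0, -29.3, 19.5]]
bed rear [-143.3 -136.6 -192.9 -126.5  -99.5  -99.5  -98.6  -99.4  -99.6  -99.5
  -99.   -99.5  -99.5  -99.5  -99.   -99.4  -99.5  -99.5  -99.3  -99.3]
plate y [-38.57609584  32.95595588]
blank [ 0.501 -0.017  0.021] [[0.479, -0.057, 0.012], [0.535, 0.017, 0.024]]
clip [0.508 0.042 0.031] [[0.433, -0.012, 0.015], [0.546, 0.061, 0.038]]
nut [ 0.37  -0.041  0.012] [[0.355, -0.062, 0.0], [0.385, -0.028, 0.016]]
spare_plate [ 0.445 -0.12   0.008] [[0.409, -0.154, 0.002], [0.486, -0.094, 0.011]]
```

View pics/v12.png

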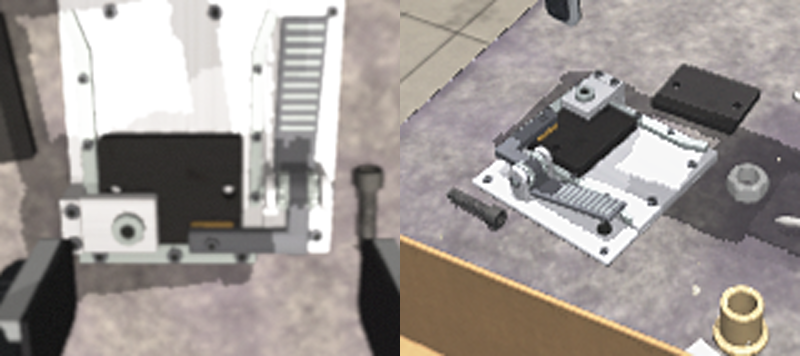

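```bash
python3 -c "
from workcell import bot;print(bot.finish_job())"
```

```text
the job is handed in; nothing more can be done
None
```

The plate is loaded, home against the end stop and clamped under the clip, and the job was handed in at about 14 s. No verdict was reported.

One fingertip held the thumb tab down while the other pushed the plate under the raised foot. I then eased back about 5 mm and lifted clear.

Two things went wrong on the way:
- **Jam:** I pressed the tab too hard against its stop and the push stalled, with wrist forces of about 30 N vertical and 23 N horizontal. Raising the tips about 3 mm cured it.
- **Skew:** the plate reached the stop turned by about 2°, with its centre about 2 mm short of home. I widened the fingers without releasing the tab and pushed again nearer the right side, which squared it.

Last checks, from the wrist and scene cameras after retreating:
- **Plate position:** it is square to the jig. The rear edge measures within about 1 mm of home in x, and the plate sits about 2 mm right of centre in y, inside the 5 mm limit.
- **Clip:** the picture shows the foot resting on the plate and the tab partly raised. I did not measure the clip angle or the clamping force directly.
- **Robot and surroundings:** the gripper is clear, with a wrist force near 0 N. The nut and spare plate measure unmoved within a few mm, and the screw looks unmoved. I did not check the clamp block or bearing at the end, but the arm did not work near them.

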